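# Load the last component box and latch the kit tray's keeper bar

### The arm

A 6-joint arm with a two-finger parallel gripper is mounted at the origin on the work surface. World frame = base frame: x ahead of the robot, y to its left, z up, the work surface at z = 0. Lengths are in m, angles in degrees, forces in N, time in s.
With the tool pointing down it reaches from about 0.375 to 0.9 m from the base axis. Payload 3.1 kg.
Tool frame: the origin (TCP) lies on the centre line of the jaws, within the pads' length; the fingertips stand 8 mm ahead of it and the grasp point (between the pads) lies 11 mm behind it (bot.tip_extent is the distance from the TCP to the fingertips, in m); z points along the fingers, y is the line along which they close (so a half turn about z gives the same grasp; the last joint's range is limited). The gripper opens to 87 mm and grips with 3 to 60 N. Pads are 19 mm wide; open, the fingers measure 117 mm over their backs; the gripper's body (75 mm by 190 mm) begins 51 mm behind the grasp point.
Start: joints at [-85.399, 30.224, 82.088, -0, 67.689, -10.227], TCP at [0.16, -0.604, 0.231] pointing down, gripper open.
Joint ranges: [-176.69, 176.69], [-43.24, 126.21], [12.49, 139.97], [-82, 262], [0, 151.66], [-163.58, 163.58]. Speed limits (degrees/s): [159.86, 159.86, 180, 180, 180, 180].

### API

Orientations are given as a 3x3 rotation matrix whose columns are the frame's x, y, z axes.
In Python, from rig import bot, vision, workorder gives the robot as it stands.
- The arm moves only by the shell command python3 -m handwheel 'ROWS'. ROWS is JSON, a list of rows, each an object with "delta_rot": the turn, a rotation vector about the tool's x, y, z in rad, a list of three; "xyz": the shift along the tool's x, y, z in mm, a list of three; "hand": the closure, from -1 (fully open) to 1 (shut). A call has exactly 5 rows; each row is the pose to reach, as a shift and turn from the pose commanded when the call began, along the tool's axes at that moment; what a row does not reach only later rows make up. A row lasts 1/8 s, in which the tool goes at most 62.5 mm and 10.7 degrees, less where a joint would pass 70% of its speed; a pose out of reach is approached as far as the arm can. A call with a gripper value outside its range is refused whole. The fingers move at their own pace and stop on an object; the grip force is fixed at half the most. Time passes only in rows, so rows that repeat a pose let the fingers close, or fill a call up. It gives the time, the measured TCP pose, the force, the opening and the grip force at its end, in the units of the state.
- bot.read_state(): the state, without advancing time (a new reading comes with each control period).
- vision.capture(name): name is "scene" or "side" or "wrist"; returns the picture (480x640x3 uint8, red, green, blue); there is no depth.
- vision.camera_model(name): a dict with "camera_matrix" (3x3 intrinsics, pixels), "dist_coeffs" ([k1, k2, p1, p2, k3] as OpenCV has them; the pictures are not rectified), "camera_from_world" (4x4, takes a point from world to camera coordinates). Camera axes: x right, y up, looking along -z (the intrinsics and any distortion apply to the point x, -y, -z); pixel columns grow to the right and rows downward; lengths in m; the calibration is good to about 2 mm. A picture is of the moment at which its call begins: read the wrist's pose just before it. camera_model takes no time and is no camera call; for the wrist camera it gives the pose at the moment of the call.
- workorder.hand_in(): hands the job in; it is judged then, once.
The state is a dict: "time_s": time; "joint_positions": joint angles; "qvel": joint speeds; "tau": joint torques, N m; "position": TCP position; "tcp_rot": TCP orientation; "force": force on the tool from outside, world axes, zero at the start; "moment": the same for the moment, N m; "opening": opening from 0.0 (shut) to 1.0 (fully open); "grasp_force": force on a finger pad.
Only numpy, scipy, OpenCV 4.12 (cv2) and the standard library are available. Lean on these libraries where they do the work, as an engineer would, in place of code of your own. Each camera call takes 0.05 s, during which the arm holds its last target. There are 200 camera calls.

### The job

Complete the pinwheel layer on the kit tray: bring the loose blue box to the tray and slide it lengthwise into the empty place until it is fully home, lying flat. Then swing the yellow keeper bar shut across the open side and push it until it clicks past the sprung catch to its stop, firmly but without ramming it. Leave the other boxes in their places in the layer and the other things on the bench alone.

Things in the scene. Friction and masses are not known exactly. Their poses are not given: they have to be found in the camera images.
- tray: grey kit tray fixed to the bench, slab 10 mm thick. Origin: middle of the box layer, z = 0 at the bench top; x to the back wall, -x to the open side. Slab: x -160 to 95, y -170 to 120 mm (x below -82 is bare apron). Aluminium walls, 25 mm above the slab, enclose y -82.5 to 82.5 mm and x -82 to 80 mm. Four boxes in a pinwheel fill it; one is missing
- slot (a point): on the slab in the empty place, where the underside centre of the last box lies when fully home (x -31.5, y -50.5 mm of the tray, within a few mm), its length along the tray's x. The 64 mm wide slot is open to -x and lies between the side wall (y -82.5, small flare at its mouth) and the end of box_front (y -18.5); it ends at box_back. A box fully home is flush with box_front at the open side
- last_box: the one blue component box with pale label that lies on the bench: 100 x 60 x 45 mm, about 0.25 kg; origin at the centre of its underside, x along the 100 mm length, y along the 60 mm width, z up
- keeper (a joint): angle of the yellow keeper bar: 0 = shut across the tray's open side, in its catch; grows as it opens (rad, to 1.9); near 1.57 it points straight away from the tray. It stays where it is left. It meets the brass sprung catch at about 0.08, is held back by it until about 0.04 (needs about 7 N at the bar's end), and past that snaps to the stop at 0
- keeper_hinge (a point): on the keeper's vertical hinge axis, at tray x -93, y 95 mm, at the bar's mid height, 34 mm above the bench
- keeper_tip (a point): steel roller at the bar's free end, 220 mm from the hinge, 34 mm above the bench. The bar is straight, 12 mm thick and 20 mm tall (24 to 44 mm above the bench). Shut, it lies along the tray's y at x = -93 mm with the roller at y -125 mm, behind the brass catch (its black housing, 48 mm tall, is at x -102, y -158 mm)
- box_back: blue component box like last_box, already laid on the tray; origin under its centre, x along its 100 mm length. As laid its centre is at x 49, y -31 mm of the tray, length along the tray's y
- box_side: blue component box like last_box, already laid on the tray; origin under its centre, x along its 100 mm length. As laid its centre is at x 28, y 51 mm of the tray, length along the tray's x
- box_front: blue component box like last_box, already laid on the tray; origin under its centre, x along its 100 mm length. As laid its centre is at x -52, y 32 mm of the tray, length along the tray's y
- paste_jar: bystander: a solder-paste jar, 64 mm wide and 65 mm tall, white cap, green label, standing on the bench; origin under its centre
- board: bystander: a bare green circuit board, 95 x 62 mm and up to 18 mm tall, with a white connector and capacitors, lying on the bench; origin under its centre
- reel: bystander: a black component reel, 120 mm across and 14 mm tall, lying flat; origin under its centre
- driver: bystander: a screwdriver with an orange handle, 180 mm, lying on the bench
- esd_brush: bystander: a black bench brush, 170 mm, lying on the bench
- mouse: bystander: a black computer mouse, 100 x 58 x 32 mm; origin under its centre
Things that resemble listed ones, but are neither listed nor needed, are in the scene too. What is shaped like the last_box but purple or red is not meant.

How it is judged:
By the outcome, as a careful person would: the job done as asked, in the order asked, and still so for the second after the job is handed in, with the robot touching nothing.
It also fails if it takes over 58 s, if anything falls off the work surface, if the arm or the gripper's body presses on something with over 40 N, if the wrist force passes 120 N, or if a joint passes its speed limit or range.

## Working session

There is one attempt and no reset: what is moved stays moved. The work goes in short steps, Python scripts to look and compute and a shell command to move; the robot and the scene stay as the last step left them, time stands still between calls to the robot, and variables do not carry over. Pictures are saved under pics/ and viewed, at most 10 in all, crops included, and the job is handed in when it is done.

```bash
mkdir -p pics; ls; python3 - <<'E'
from rig import bot, vision
import cv2, numpy as np
for n in ("scene","side"):
    im=vision.capture(n); cv2.imwrite(f"pics/{n}0.png",im[:,:,::-1])
    m=vision.camera_model(n); print(n,np.round(m["camera_matrix"],1).tolist(),np.round(m["dist_coeffs"],3),np.round(np.linalg.inv(m["camera_from_world"]),3).tolist())
s=bot.read_state(); print(s["time_s"],s["position"],np.round(s["tcp_rot"],3).tolist(),s["opening"],bot.tip_extent)
E
```

```text
pics
scene [[509.8, 0.0, 309.7], [0.0, 509.8, 241.6], [0.0, 0.0, 1.0]] [-0.103  0.     0.     0.     0.   ] [[0.469, -0.652, 0.596, 1.204], [0.883, 0.331, -0.332, -0.401], [0.019, 0.682, 0.731, 0.917], [0.0, 0.0, 0.0, 1.0]]
side [[472.1, 0.0, 313.6], [0.0, 472.1, 244.6], [0.0, 0.0, 1.0]] [-0.026  0.     0.     0.     0.   ] [[-0.999, 0.041, -0.033, 0.462], [-0.053, -0.742, 0.668, 0.78], [0.003, 0.669, 0.744, 0.954], [0.0, 0.0, 0.0, 1.0]]
0.1 [ 0.1599389  -0.60351552  0.22965007] [[0.967, 0.256, -0.0], [0.256, -0.967, 0.002], [0.0, -0.002, -1.0]] 1.0017440365978059 0.008
```

View pics/scene0.png

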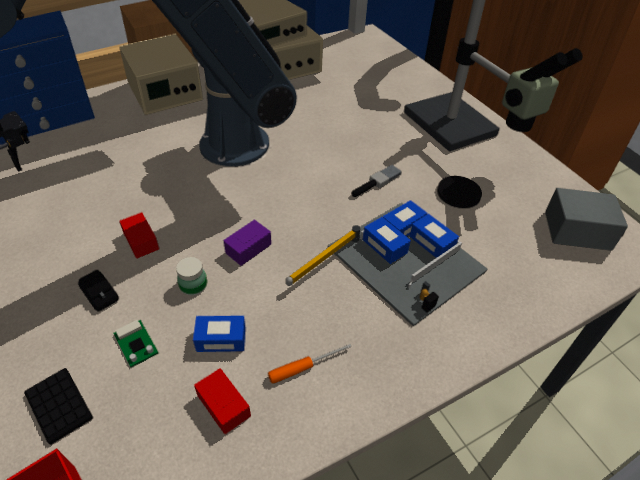

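View pics/side0.png

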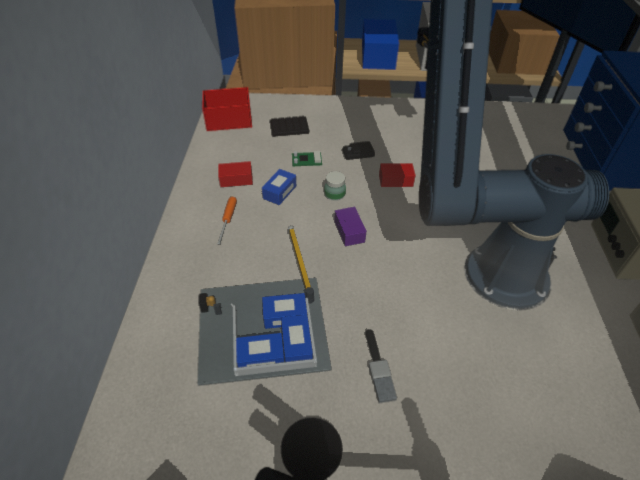

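The scene and side views show one blue box with a pale label loose on the bench, at scene (220,333) / side (280,186). The tray is at scene (410,260) / side (263,330), with the hinge at scene (355,235), the bar tip at (290,280) and the catch at (428,297). Box-shaped candidates in the scene view are purple (247,242), red (139,235), red (222,400) and blue (220,333). Only the blue one matches the description.

```bash
cat > h.py <<'E'
import numpy as np, cv2
from rig import bot, vision
def rays(m,px):
    p=cv2.undistortPoints(np.float64(px).reshape(-1,1,2),m["camera_matrix"],np.float64(m["dist_coeffs"]))[:,0]
    T=np.linalg.inv(m["camera_from_world"])
    return T[:3,3],np.c_[p[:,0],-p[:,1],-np.ones(len(p))]@T[:3,:3].T
def onplane(m,px,z):
    c,d=rays(m,px); return (c+d*((z-c[2])/d[:,2])[:,None])[:,:2]
def two(ma,pa,mb,pb):
    c1,d1=rays(ma,[pa]);c2,d2=rays(mb,[pb]);d1=d1[0];d2=d2[0]
    t=np.linalg.lstsq(np.c_[d1,-d2],c2-c1,rcond=None)[0]
    a=c1+t[0]*d1;b=c2+t[1]*d2
    return (a+b)/2,np.linalg.norm(a-b)
def blobs(mask,amin=30):
    cs,_=cv2.findContours(mask.astype(np.uint8),cv2.RETR_EXTERNAL,cv2.CHAIN_APPROX_NONE)
    return sorted([c for c in cs if cv2.contourArea(c)>amin],key=cv2.contourArea,reverse=True)
def rect(P):
    r=cv2.minAreaRect(np.float32(P)*1000); return np.round(r[0],1),np.round(r[1],1),round(r[2],1)
E
python3 - <<'E'
from h import *
M={}
for n in("scene","side"):
    im=cv2.imread(f"pics/{n}0.png"); m=M[n]=vision.camera_model(n)
    hsv=cv2.cvtColor(im,cv2.COLOR_BGR2HSV); H,S,V=cv2.split(hsv)
    x0,y0,x1,y1=(160,280,290,390) if n=="scene" else (255,160,310,215)
    a=np.zeros(H.shape,bool);a[y0:y1,x0:x1]=1
    blue=(H>105)&(H<125)&(S>150)&(V>60)&a
    c=blobs(blue)[0]; print(n,"blueV",np.percentile(V[blue],[5,25,50,75,95]),cv2.boundingRect(c))
    top=blue&(V>np.percentile(V[blue],95)*0.85)
    top=cv2.morphologyEx(top.astype(np.uint8),cv2.MORPH_CLOSE,np.ones((5,5)))
    for c in blobs(top)[:3]: print(" top",cv2.boundingRect(c),rect(onplane(m,c,.045)))
    lab=(S<90)&(V>170)&cv2.drawContours(np.zeros(H.shape,np.uint8),[cv2.convexHull(blobs(blue)[0])],-1,1,-1).astype(bool)
    for c in blobs(lab,8)[:3]: print(" label",cv2.boundingRect(c),rect(onplane(m,c,.045)))
    x0,y0,x1,y1=(325,190,495,330) if n=="scene" else (190,270,335,390)
    a=np.zeros(H.shape,bool);a[y0:y1,x0:x1]=1
    px=im[275,380] if n=="scene" else im[360,218]; print("slab hsv",px)
    g=a&(np.abs(im.astype(int)-px).max(2)<22)
    c=blobs(g)[0]; print(" slab",cv2.boundingRect(c),rect(onplane(m,cv2.convexHull(c),.01)), np.round(onplane(m,cv2.approxPolyDP(cv2.convexHull(c),5,True),.01),3).tolist())
    ye=(H>18)&(H<30)&(S>150)&(V>90)
    a[:]=0
    if n=="scene": a[220:290,280:365]=1
    else: a[220:305,285:320]=1
    c=blobs(ye&a)[0];print(" bar",cv2.boundingRect(c),rect(onplane(m,c,.042)),np.round(onplane(m,cv2.boxPoints(cv2.minAreaRect(c)),.042),3).tolist())
im=cv2.imread("pics/scene0.png")
s=np.hstack([cv2.resize(im[270:400,160:290],(390,390),interpolation=2),cv2.resize(cv2.imread("pics/side0.png")[265:395,195:325],(390,390),interpolation=2)])
cv2.imwrite("pics/crop1.png",s)
E
```

```text
scene blueV [ 73.  81. 155. 156. 157.] (193, 316, 52, 36)
 top (193, 316, 51, 24) (array([ 618.5, -281.4]), array([97.9, 55.4]), 63.2)
 label (207, 321, 23, 12) (array([ 616.4, -280.9]), array([44.1, 26.6]), 63.2)
slab hsv [89 91 89]
 slab (338, 243, 149, 82) (array([629.5, 201. ]), array([260.2, 258.9]), 10.4) [[0.527, 0.053], [0.517, 0.104], [0.641, 0.335], [0.734, 0.339], [0.78, 0.1]]
 bar (290, 231, 65, 48) (array([536.6,   7.4]), array([ 13.2, 204.3]), 16.7) [[0.559, -0.092], [0.5, 0.106], [0.515, 0.105], [0.573, -0.091]]
side blueV [103. 106. 133. 135. 136.] (263, 170, 32, 34)
 top (263, 170, 32, 26) (array([ 618.2, -278.1]), array([100.3,  57.5]), 64.4)
slab hsv [85 85 81]
 slab (197, 270, 135, 115) (array([615.4, 182.9]), array([294.7, 285.7]), 10.8) [[0.494, 0.046], [0.451, 0.297], [0.729, 0.345], [0.772, 0.096], [0.537, 0.022]]
 bar (290, 229, 20, 59) (array([537.7,   3.6]), array([ 11.1, 197.5]), 16.7) [[0.572, -0.088], [0.561, -0.093], [0.504, 0.096], [0.515, 0.1]]
```

View pics/crop1.png

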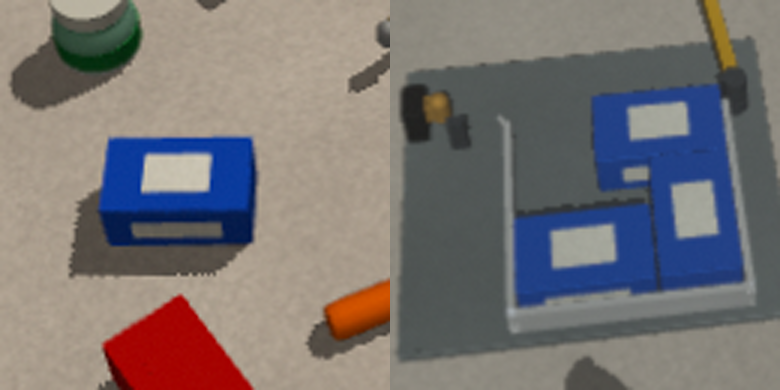

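The crop confirms a flat blue box with a pale label at scene (220,333). It also shows the empty place in the tray, open towards the bar side, with the brass catch at the upper left. Next I'll fit the tray pose from the three laid labels (z = 55 mm) and check the clearances around the grasp.

```bash
python3 - <<'E'
from h import *
nom=np.float64([[49,-31],[28,51],[-52,32]])
th=np.deg2rad(99.8);R=np.array([[np.cos(th),-np.sin(th)],[np.sin(th),np.cos(th)]])
pred=nom@R.T+[581,224]
allp=[];alln=[]
for n in("scene","side"):
    im=cv2.imread(f"pics/{n}0.png"); m=vision.camera_model(n); H,S,V=cv2.split(cv2.cvtColor(im,cv2.COLOR_BGR2HSV))
    for c in blobs((S<70)&(V>140),15):
        P=onplane(m,c,.055); r=rect(P)
        d=np.linalg.norm(pred-r[0],axis=1)
        if d.min()<25 and max(r[1])<60: print(n,d.argmin(),r,round(d.min(),1)); allp.append(r[0]);alln.append(nom[d.argmin()])
    for nm,mk,z in(("red",((H<6)|(H>174))&(S>150)&(V>120),.045),("jar",(H>50)&(H<85)&(S>90),.03)):
        for c in blobs(mk,60): 
            r=rect(onplane(m,c,z)); 
            if np.hypot(*(r[0]-[618,-280]))<250: print(n,nm,r)
A=np.float64(alln);B=np.float64(allp)
a=A-A.mean(0);b=B-B.mean(0)
t=np.arctan2((a[:,0]*b[:,1]-a[:,1]*b[:,0]).sum(),(a*b).sum());R=np.array([[np.cos(t),-np.sin(t)],[np.sin(t),np.cos(t)]])
o=B.mean(0)-R@A.mean(0);print("yaw",np.rad2deg(t),"o",o,"res",np.round(B-(A@R.T+o),1).tolist())
for p in([-31.5,-50.5],[-161.5,-50.5],[-93,95]):print(p,R@p+o)
E
```

```text
scene 2 (array([558.2, 166.1]), array([44.1, 29.9]), 10.3) 1.2
scene 0 (array([601.1, 277.2]), array([44.8, 30.7]), 9.3) 2.1
scene 1 (array([524.7, 242.3]), array([30. , 45.3]), 10.7) 1.4
scene red (array([ 759.5, -332.1]), array([99.1, 58.8]), 10.3)
scene jar (array([ 566.9, -444.3]), array([94.7, 60. ]), 6.8)
scene jar (array([ 482. , -288.9]), array([62.4, 41.1]), 84.9)
side 0 (array([603.1, 273.4]), array([43.1, 30.4]), 8.2) 4.2
side 1 (array([526.2, 238.6]), array([29.7, 44.6]), 10.1) 4.3
side 2 (array([560. , 162.6]), array([44.5, 29.8]), 10.0) 5.0
side red (array([ 755.3, -320.6]), array([94.1, 79.8]), 10.7)
side jar (array([ 546.6, -410.9]), array([84. , 59.9]), 7.8)
yaw 100.5292843076374 o [580.78095213 221.6744459 ] res [[-0.6, 1.4], [-1.2, 1.7], [-0.8, 2.4], [0.8, -2.1], [0.7, -1.3], [1.2, -2.1]]
[-31.5, -50.5] [636.18686341 199.93312589]
[-161.5, -50.5] [659.94281     72.12211306]
[-93, 95] [504.37523532 112.88029883]
```

```bash
cat >> h.py <<'E'
from scipy.spatial.transform import Rotation as Ro
def go(x,y,z,yaw=None):
    "remaining shift (mm, tool axes) and turn (rad) to TCP x,y,z mm, tool y axis at world yaw deg, pointing down"
    s=bot.read_state();R=np.array(s["tcp_rot"])
    d=R.T@(np.array([x,y,z])-np.array(s["position"])*1000)
    t=np.zeros(3)
    if yaw is not None:
        a=np.deg2rad(yaw);ty=np.array([np.cos(a),np.sin(a),0]);tz=np.array([0,0,-1.])
        t=Ro.from_matrix(R.T@np.c_[np.cross(ty,tz),ty,tz]).as_rotvec()
    print("t",round(s["time_s"],2),"pos",np.round(np.array(s["position"])*1000,1),"yaw_y",round(np.rad2deg(np.arctan2(R[1,1],R[0,1])),2),"F",np.round(s["force"],1),"open",round(s["opening"],3),"| shift",np.round(d,1),"turn",np.round(t,3))
E
python3 -m handwheel '[{"delta_rot":[0,0,-0.09],"xyz":[50,-17,10],"hand":-1},{"delta_rot":[0,0,-0.18],"xyz":[100,-35,20],"hand":-1},{"delta_rot":[0,0,-0.27],"xyz":[155,-53,30],"hand":-1},{"delta_rot":[0,0,-0.36],"xyz":[205,-70,40],"hand":-1},{"delta_rot":[0,0,-0.45],"xyz":[260,-89,50],"hand":-1}]'
python3 -c "from h import *; go(605,-306.7,130,-26.2)"
```

```text
time_s: 0.72
position: [0.3896, -0.4506, 0.1799]
tcp_rot: [[0.758, 0.653, -0.0], [0.653, -0.758, 0.0], [-0.0, -0.0, -1.0]]
force: [0.4, -0.7, -0.3]
opening: 0.999
grasp_force: 0.0
t 0.72 pos [ 389.6 -450.6  179.9] yaw_y -49.26 F [ 0.4 -0.7 -0.3] open 0.999 | shift [257.1  31.6  49.9] turn [-0.    -0.    -0.402]
```

```bash
python3 -m handwheel '[{"delta_rot":[0,0,-0.08],"xyz":[55,7,5],"hand":-1},{"delta_rot":[0,0,-0.18],"xyz":[110,14,10],"hand":-1},{"delta_rot":[0,0,-0.27],"xyz":[165,20,15],"hand":-1},{"delta_rot":[0,0,-0.36],"xyz":[220,27,20],"hand":-1},{"delta_rot":[0,0,-0.402],"xyz":[257,31.6,25],"hand":-1}]'
python3 - <<'E'
from h import *
m=vision.camera_model("wrist"); im=vision.capture("wrist")[:,:,::-1]; cv2.imwrite("pics/w1.png",im)
H,S,V=cv2.split(cv2.cvtColor(np.ascontiguousarray(im),cv2.COLOR_BGR2HSV))
blue=(H>105)&(H<125)&(S>150)&(V>60)
c=blobs(blue)[0]; print(cv2.boundingRect(c),np.percentile(V[blue],[5,50,95]))
print("top",rect(onplane(m,c,.045)))
go(605,-306.7,30,-26.2)
E
```

```text
time_s: 1.35
position: [0.6059, -0.3062, 0.1548]
tcp_rot: [[0.441, 0.898, -0.0], [0.898, -0.441, 0.001], [0.0, -0.001, -1.0]]
force: [-0.3, -1.4, -0.3]
opening: 1.003
grasp_force: 0.0
(279, 118, 98, 157) [172. 176. 180.]
top (array([ 618.4, -281.6]), array([98.1, 58.8]), 63.9)
t 1.4 pos [ 609.2 -303.3  154.1] yaw_y -25.99 F [ 2.9  1.  -0.4] open 0.998 | shift [ -5.4  -2.5 124.1] turn [ 0.001 -0.003  0.004]
```

View pics/w1.png

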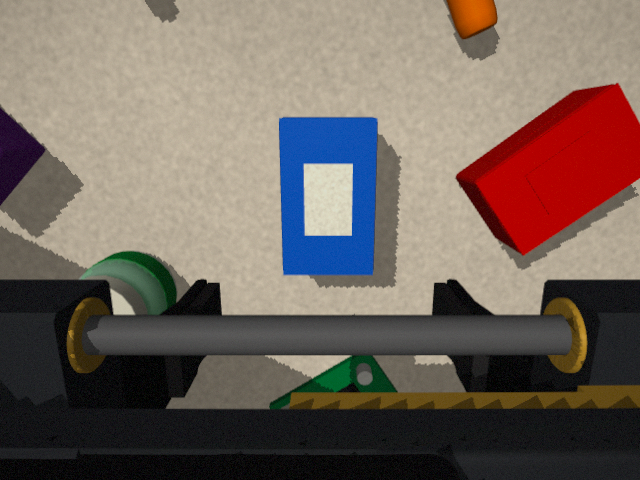

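The wrist view shows the blue box squarely ahead of the jaws, at pixels (279–377, 118–275). The jar is at (130,290) and the red box at (540,170), both clear of the fingers. The wrist measurement, centre (618.4,-281.6) and yaw 63.9°, agrees with the first one, so I'll descend and grip.

```bash
python3 -m handwheel '[{"delta_rot":[0,0,0],"xyz":[-1,0,35],"hand":-1},{"delta_rot":[0,0,0],"xyz":[-1,0,75],"hand":-1},{"delta_rot":[0,0,0],"xyz":[-1,0,105],"hand":-1},{"delta_rot":[0,0,0],"xyz":[-1,0,125],"hand":-1},{"delta_rot":[0,0,0],"xyz":[-1,0,125],"hand":-1}]'
python3 -m handwheel '[{"delta_rot":[0,0,0],"xyz":[0,0,0],"hand":0},{"delta_rot":[0,0,0],"xyz":[0,0,0],"hand":1},{"delta_rot":[0,0,0],"xyz":[0,0,0],"hand":1},{"delta_rot":[0,0,0],"xyz":[0,0,0],"hand":1},{"delta_rot":[0,0,0],"xyz":[0,0,0],"hand":1}]'
```

```text
time_s: 2.02
position: [0.6026, -0.3085, 0.0287]
tcp_rot: [[0.444, 0.896, -0.003], [0.896, -0.444, 0.002], [0.001, -0.004, -1.0]]
force: [-0.3, 1.2, 0.3]
opening: 1.003
grasp_force: 0.0
time_s: 2.65
position: [0.6044, -0.3097, 0.0316]
tcp_rot: [[0.444, 0.896, 0.002], [0.896, -0.444, -0.001], [-0.0, 0.002, -1.0]]
force: [0.3, -1.0, 5.3]
opening: 0.688
grasp_force: 30.0
```

```bash
python3 -m handwheel '[{"delta_rot":[0,0,0],"xyz":[0,0,-10],"hand":1},{"delta_rot":[0,0,0],"xyz":[0,0,-25],"hand":1},{"delta_rot":[0,0,0],"xyz":[0,0,-45],"hand":1},{"delta_rot":[0,0,0],"xyz":[0,0,-65],"hand":1},{"delta_rot":[0,0,0],"xyz":[0,0,-75],"hand":1}]'
python3 -c "from h import *; go(665.6,37.8,105,10.3)"
```

```text
time_s: 3.28
position: [0.6047, -0.3098, 0.1081]
tcp_rot: [[0.444, 0.896, 0.003], [0.896, -0.444, -0.002], [-0.001, 0.003, -1.0]]
force: [0.3, 0.2, -3.1]
opening: 0.685
grasp_force: 30.0
t 3.27 pos [ 604.7 -309.8  108.1] yaw_y -26.36 F [ 0.3  0.2 -3.1] open 0.685 | shift [338.5 -99.7   2.6] turn [ 0.003  0.002 -0.64 ]
```

```bash
python3 -m handwheel '[{"delta_rot":[0,0,-0.04],"xyz":[20,-6,0],"hand":1},{"delta_rot":[0,0,-0.1],"xyz":[55,-16,0],"hand":1},{"delta_rot":[0,0,-0.18],"xyz":[95,-28,0],"hand":1},{"delta_rot":[0,0,-0.26],"xyz":[135,-40,0],"hand":1},{"delta_rot":[0,0,-0.34],"xyz":[180,-53,0],"hand":1}]' | head -2
python3 -c "from h import *; go(665.6,37.8,105,10.3)"
```

```text
time_s: 3.9
position: [0.6353, -0.1214, 0.1046]
t 3.9 pos [ 635.3 -121.4  104.6] yaw_y -6.65 F [ 0.6 -0.8 -3.2] open 0.689 | shift [161.7  11.6  -0.2] turn [-0.002 -0.001 -0.296]
```

Then I'll hold for a moment and look with the side camera and the wrist, to see the slot and how the box sits in the hand.

```bash
python3 -m handwheel '[{"delta_rot":[0,0,-0.09],"xyz":[45,2,0],"hand":1},{"delta_rot":[0,0,-0.18],"xyz":[85,4,0],"hand":1},{"delta_rot":[0,0,-0.25],"xyz":[125,8,0],"hand":1},{"delta_rot":[0,0,-0.29],"xyz":[150,10.5,0],"hand":1},{"delta_rot":[0,0,-0.296],"xyz":[161.7,11.6,0],"hand":1}]' | head -2
python3 -m handwheel '[{"delta_rot":[0,0,0],"xyz":[0,0,10],"hand":1},{"delta_rot":[0,0,0],"xyz":[0,0,20],"hand":1},{"delta_rot":[0,0,0],"xyz":[0,0,30],"hand":1},{"delta_rot":[0,0,0],"xyz":[0,0,30],"hand":1},{"delta_rot":[0,0,0],"xyz":[0,0,30],"hand":1}]' | head -2
python3 - <<'E'
from h import *
m=vision.camera_model("wrist"); im=vision.capture("wrist")[:,:,::-1]; cv2.imwrite("pics/w2.png",im)
np.save("w2m.npy",m["camera_from_world"])
go(665.6,37.8,45,10.3)
E
```

```text
time_s: 4.53
position: [0.6658, 0.0379, 0.1046]
time_s: 5.15
position: [0.6672, 0.0342, 0.0755]
t 5.2 pos [667.4  34.4  75.8] yaw_y 10.05 F [-0.7 -0.  -3.6] open 0.687 | shift [ 3.7 -1.2 30.8] turn [ 0.001  0.    -0.004]
```

View pics/w2.png

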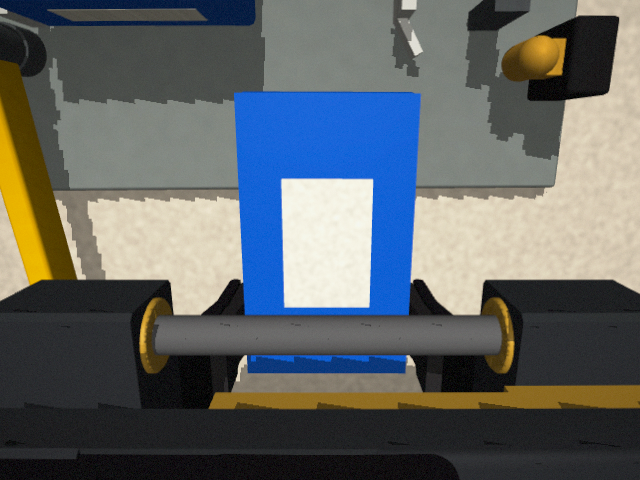

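The wrist view shows the held box, with its leading top edge running from (235,93) to (420,93). The end corner of box_front is near (256,25), the flared wall mouth is at (400–422, 0–55), the catch at (530,60) and the slab front edge at row ~187. I'll refine the lateral offset in the tray frame from these.

```bash
python3 - <<'E'
from h import *
m=vision.camera_model("wrist"); m["camera_from_world"]=np.load("w2m.npy")
im=cv2.imread("pics/w2.png");H,S,V=cv2.split(cv2.cvtColor(im,cv2.COLOR_BGR2HSV))
t=np.deg2rad(100.3);R=np.array([[np.cos(t),-np.sin(t)],[np.sin(t),np.cos(t)]]);o=np.array([580.8,221.7])
T=lambda px,z:np.round((onplane(m,px,z)*1000-o)@R,1).tolist()
# slab front edge
slab=(S<60)&(V<160)
rows=[]
for c in list(range(110,225,5))+list(range(440,545,5)):
    col=np.abs(np.diff(cv2.GaussianBlur(V,(1,5),0)[150:215,c].astype(int))); 
    d=np.diff(cv2.GaussianBlur(im,(1,5),0)[165:200,c,2].astype(int)); rows.append((c,165.5+np.abs(d).argmax()))
P=onplane(m,rows,.01)*1000; v=cv2.fitLine(np.float32(P),cv2.DIST_HUBER,0,.1,.1).ravel(); print("front edge dir",np.rad2deg(np.arctan2(v[1],v[0])),"tray x",((v[2:]-o)@R)[0])
print("slab corner",T([(555,186)],.01),"(-160,-170)")
print("boxfront corner",T([(256,25)],.01),"(-82,-18)")
bl=(H>105)&(H<125)&(S>120)&(V>25)
for r in(0,5,10,15,20): 
    x=np.where(bl[r,:330])[0]; print(r,x.max() if len(x) else None,end=" ")
wl=(S<40)&(V>170)
for r in range(0,60,8):
    x=np.where(wl[r,385:440])[0]+385; print(r,(x.min(),x.max()) if len(x) else None,end=";")
print()
big=[c for c in blobs(bl,3000)]
c=max(big,key=lambda c:cv2.boundingRect(c)[3]); r=rect(onplane(m,c,.0885)); print("held",r,(np.array(r[0])-o)@R, T([(235,93),(420,93)],.0885))
print("flare",T([(400,20),(420,52),(401,2)],.035))
s=bot.read_state();print("tcp tray",(np.array(s["position"])[:2]*1000-o)@R)
E
```

```text
front edge dir 10.102056 tray x -163.54578458986205
slab corner [[-158.3, -169.5]] (-160,-170)
boxfront corner [[-81.9, -18.4]] (-82,-18)
0 254 5 254 10 254 15 254 20 254 0 (np.int64(402), np.int64(416));8 (np.int64(402), np.int64(415));16 None;24 None;32 (np.int64(411), np.int64(413));40 (np.int64(411), np.int64(417));48 (np.int64(412), np.int64(421));56 None;
held (array([659.1,  77.1]), array([59.3, 75.9]), 10.1) [-156.26998993  -51.18339816] [[-118.8, -22.8], [-119.0, -80.8]]
flare [[-85.8, -82.2], [-98.2, -91.1], [-79.0, -82.3]]
tcp tray [-199.80363214  -51.7000893 ]
```

```bash
python3 -m handwheel '[{"delta_rot":[0,0,0],"xyz":[0,-0.7,10],"hand":1},{"delta_rot":[0,0,0],"xyz":[0,-1.3,20],"hand":1},{"delta_rot":[0,0,0],"xyz":[0,-1.3,28],"hand":1},{"delta_rot":[0,0,0],"xyz":[0,-1.3,32],"hand":1},{"delta_rot":[0,0,0],"xyz":[0,-1.3,32],"hand":1}]'
cat >> h.py <<'E'
def st():
    s=bot.read_state();t=np.deg2rad(100.2);R=np.array([[np.cos(t),-np.sin(t)],[np.sin(t),np.cos(t)]])
    p=np.array(s["position"])*1000;f=np.array(s["force"])
    print("t",round(s["time_s"],2),"tray xy",np.round((p[:2]-[580.8,221.7])@R,1),"z",round(p[2],1),"F tray",np.round(f[:2]@R,1),round(f[2],1),"M",np.round(s["moment"],2),"open",round(s["opening"],3),"g",round(s["grasp_force"],1))
E
python3 -c "from h import *; st()"
```

```text
time_s: 5.82
position: [0.6655, 0.0346, 0.043]
tcp_rot: [[-0.175, 0.985, -0.001], [0.985, 0.175, 0.0], [0.0, -0.001, -1.0]]
force: [-0.2, 0.1, -2.9]
opening: 0.681
grasp_force: 30.0
t 5.83 tray xy [-199.1  -50.3] z 43.0 F tray [0.2 0.2] -2.9 M [-0.03 -0.13 -0.02] open 0.681 g 30.0
```

```bash
python3 -m handwheel '[{"delta_rot":[0,0,0],"xyz":[10,0,0],"hand":1},{"delta_rot":[0,0,0],"xyz":[20,0,0.5],"hand":1},{"delta_rot":[0,0,0],"xyz":[30,0,0.5],"hand":1},{"delta_rot":[0,0,0],"xyz":[40,0,0.5],"hand":1},{"delta_rot":[0,0,0],"xyz":[48,0,0.5],"hand":1}]' | head -1; python3 -c "from h import *; st()"
python3 -m handwheel '[{"delta_rot":[0,0,0],"xyz":[5,0,0],"hand":1},{"delta_rot":[0,0,0],"xyz":[10,0,0],"hand":1},{"delta_rot":[0,0,0],"xyz":[15,0,0],"hand":1},{"delta_rot":[0,0,0],"xyz":[20,0,0],"hand":1},{"delta_rot":[0,0,0],"xyz":[22,0,0],"hand":1}]' | head -1; python3 -c "from h import *; st()"
```

```text
time_s: 6.45
t 6.45 tray xy [-150.2  -50.6] z 43.2 F tray [0.4 0.1] -3.0 M [-0.11 -0.15  0.02] open 0.68 g 30.0
time_s: 7.08
t 7.08 tray xy [-128.9  -50.6] z 43.0 F tray [0.6 0.6] -4.0 M [-0.11 -0.16  0.01] open 0.686 g 30.0
```

```bash
python3 -m handwheel '[{"delta_rot":[0,0,0],"xyz":[7,0,0],"hand":1},{"delta_rot":[0,0,0],"xyz":[14,0,0],"hand":1},{"delta_rot":[0,0,0],"xyz":[21,0,0],"hand":1},{"delta_rot":[0,0,0],"xyz":[27,0,0],"hand":1},{"delta_rot":[0,0,0],"xyz":[27,0,0],"hand":1}]' | head -1; python3 -c "from h import *; st()"
python3 -m handwheel '[{"delta_rot":[0,0,0],"xyz":[0,0,0.7],"hand":1},{"delta_rot":[0,0,0],"xyz":[0,0,1.4],"hand":1},{"delta_rot":[0,0,0],"xyz":[0,0,1.8],"hand":1},{"delta_rot":[0,0,0],"xyz":[0,0,1.8],"hand":1},{"delta_rot":[0,0,0],"xyz":[0,0,1.8],"hand":1}]' | head -1; python3 -c "from h import *; st()"
```

```text
time_s: 7.7
t 7.7 tray xy [-101.5  -50.6] z 43.0 F tray [-0.  -0.7] -3.6 M [-0.14 -0.15  0.01] open 0.685 g 30.0
time_s: 8.32
t 8.32 tray xy [-102.5  -50.7] z 41.6 F tray [-0.7  1.7] 1.2 M [-0.2   0.03 -0.04] open 0.687 g 30.0
```

```bash
python3 -m handwheel '[{"delta_rot":[0,0,0],"xyz":[0,0,-1.5],"hand":1},{"delta_rot":[0,0,0],"xyz":[0,0,-1.5],"hand":0.3},{"delta_rot":[0,0,0],"xyz":[0,0,-1.5],"hand":0},{"delta_rot":[0,0,0],"xyz":[0,0,-1.5],"hand":-0.6},{"delta_rot":[0,0,0],"xyz":[0,0,-1.5],"hand":-0.6}]' | head -1; python3 -c "from h import *; st()"
python3 -m handwheel '[{"delta_rot":[0,0,0],"xyz":[0,0,-10],"hand":-0.6},{"delta_rot":[0,0,0],"xyz":[0,0,-30],"hand":-0.6},{"delta_rot":[0,0,0],"xyz":[-15,0,-50],"hand":-0.6},{"delta_rot":[0,0,0],"xyz":[-40,0,-60],"hand":0},{"delta_rot":[0,0,0],"xyz":[-60,0,-60],"hand":1}]' | head -1; python3 -c "from h import *; st()"
python3 - <<'E'
from h import *
m=vision.camera_model("wrist"); im=vision.capture("wrist")[:,:,::-1]; cv2.imwrite("pics/w3.png",im);np.save("w3m.npy",m["camera_from_world"])
E
```

```text
time_s: 8.95
t 8.95 tray xy [-102.2  -51.2] z 43.2 F tray [-0.2 -0.2] -0.5 M [ 0.01 -0.13  0.01] open 0.779 g 0.0
time_s: 9.57
t 9.57 tray xy [-164.3  -52. ] z 105.5 F tray [ 0.1 -0.3] -0.1 M [ 0.01 -0.05  0.03] open 0.651 g 0.0
```

View pics/w3.png

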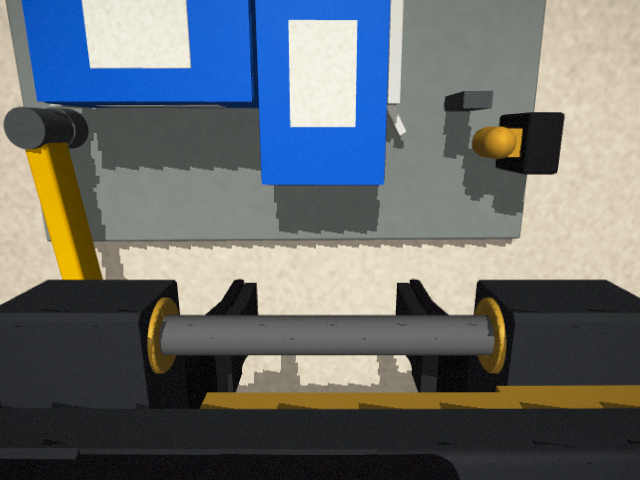

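The wrist view shows the box flat on the slab and straight in the slot. Its trailing edge is at row ~184, about 38 mm out from box_front's face (row ~103). Next I'll push it home with closed fingertips behind its end face.

```bash
python3 -m handwheel '[{"delta_rot":[0,0,0],"xyz":[0,-1.5,10],"hand":1},{"delta_rot":[0,0,0],"xyz":[7,-1.5,30],"hand":1},{"delta_rot":[0,0,0],"xyz":[14,-1.5,50],"hand":1},{"delta_rot":[0,0,0],"xyz":[14,-1.5,66],"hand":1},{"delta_rot":[0,0,0],"xyz":[14,-1.5,72],"hand":1}]' | head -1; python3 -c "from h import *; st()"
python3 -m handwheel '[{"delta_rot":[0,0,0],"xyz":[5,0,0],"hand":1},{"delta_rot":[0,0,0],"xyz":[10,0,0],"hand":1},{"delta_rot":[0,0,0],"xyz":[15,0,0],"hand":1},{"delta_rot":[0,0,0],"xyz":[20,0,0],"hand":1},{"delta_rot":[0,0,0],"xyz":[24,0,0],"hand":1}]' | head -1; python3 -c "from h import *; st()"
```

```text
time_s: 10.25
t 10.25 tray xy [-147.4  -48. ] z 28.4 F tray [-0.5  0.4] 0.6 M [ 0.03 -0.14  0.05] open 0.049 g 0.0
time_s: 10.88
t 10.88 tray xy [-124.7  -49.9] z 31.6 F tray [-3.3  0.2] 2.2 M [-0.53 -0.13  0.03] open 0.009 g 1.6
```

```bash
python3 -m handwheel '[{"delta_rot":[0,0,0],"xyz":[4,0,0],"hand":1},{"delta_rot":[0,0,0],"xyz":[8,0,0],"hand":1},{"delta_rot":[0,0,0],"xyz":[12,0,0],"hand":1},{"delta_rot":[0,0,0],"xyz":[16,0,0],"hand":1},{"delta_rot":[0,0,0],"xyz":[20,0,0],"hand":1}]' | head -1; python3 -c "from h import *; st()"
python3 -m handwheel '[{"delta_rot":[0,0,0],"xyz":[2,0,0],"hand":1},{"delta_rot":[0,0,0],"xyz":[4,0,0],"hand":1},{"delta_rot":[0,0,0],"xyz":[6,0,0],"hand":1},{"delta_rot":[0,0,0],"xyz":[7,0,0],"hand":1},{"delta_rot":[0,0,0],"xyz":[8,0,0],"hand":1}]' | head -1; python3 -c "from h import *; st()"
```

```text
time_s: 11.5
t 11.5 tray xy [-104.   -49.1] z 30.7 F tray [-3.2 -0.4] 1.8 M [-0.52 -0.23 -0.02] open -0.0 g 1.6
time_s: 12.12
t 12.12 tray xy [-96.2 -49.1] z 30.7 F tray [-2.2 -0.3] 1.9 M [-0.47 -0.2   0.03] open 0.007 g 1.5
```

```bash
python3 -m handwheel '[{"delta_rot":[0,0,0],"xyz":[0.7,0,0],"hand":1},{"delta_rot":[0,0,0],"xyz":[1.4,0,0],"hand":1},{"delta_rot":[0,0,0],"xyz":[2,0,0],"hand":1},{"delta_rot":[0,0,0],"xyz":[2.5,0,0],"hand":1},{"delta_rot":[0,0,0],"xyz":[3,0,0],"hand":1}]' | head -1; python3 -c "from h import *; st()"
python3 -m handwheel '[{"delta_rot":[0,0,0],"xyz":[0.4,0,0],"hand":1},{"delta_rot":[0,0,0],"xyz":[0.8,0,0],"hand":1},{"delta_rot":[0,0,0],"xyz":[1.2,0,0],"hand":1},{"delta_rot":[0,0,0],"xyz":[1.5,0,0],"hand":1},{"delta_rot":[0,0,0],"xyz":[1.5,0,0],"hand":1}]' | head -1; python3 -c "from h import *; st()"
```

```text
time_s: 12.75
t 12.75 tray xy [-93.1 -49.1] z 30.7 F tray [-2.8 -0.4] 1.0 M [-0.43 -0.21 -0.01] open 0.004 g 1.4
time_s: 13.38
t 13.38 tray xy [-91.9 -49.3] z 30.7 F tray [-3.5 -0.6] 1.1 M [-0.57 -0.26 -0.  ] open 0.002 g 1.8
```

```bash
for i in 1; do python3 -m handwheel '[{"delta_rot":[0,0,0],"xyz":[0.4,0,0],"hand":1},{"delta_rot":[0,0,0],"xyz":[0.8,0,0],"hand":1},{"delta_rot":[0,0,0],"xyz":[1.2,0,0],"hand":1},{"delta_rot":[0,0,0],"xyz":[1.5,0,0],"hand":1},{"delta_rot":[0,0,0],"xyz":[1.5,0,0],"hand":1}]' | head -1; done; python3 -c "from h import *; st()"
python3 - <<'E'
from h import *
for n in("scene","side"):
    im=vision.capture(n)[:,:,::-1]; cv2.imwrite(f"pics/{n}1.png",im)
a=cv2.imread("pics/side1.png")[260:390,190:330];b=cv2.imread("pics/scene1.png")[190:320,330:470]
cv2.imwrite("pics/c2.png",np.hstack([cv2.resize(i,(400,371),interpolation=2) for i in(a,b)]))
E
```

```text
time_s: 14.0
t 14.0 tray xy [-90.9 -49.4] z 30.7 F tray [-5.7 -0.2] 0.5 M [-0.91 -0.32  0.02] open 0.009 g 2.8
```

View pics/c2.png

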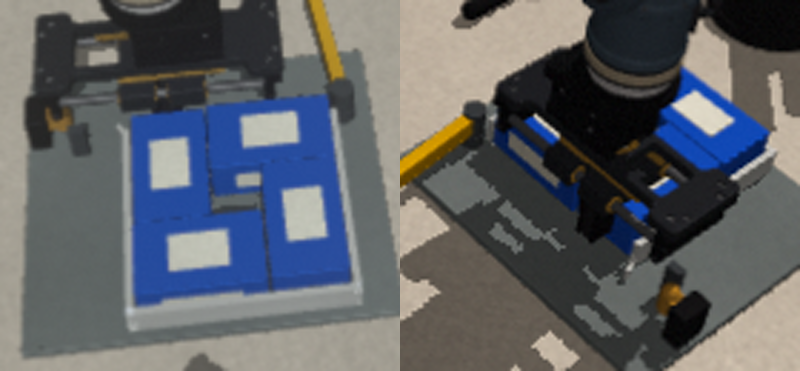

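The left crop shows the box in the slot next to box_back (small gap row ~213), with its open-side end about level with box_front. The force has risen from 3 to 6 N. I'll add a small final push, then back off and measure flushness from the wrist.

```bash
python3 -m handwheel '[{"delta_rot":[0,0,0],"xyz":[0.4,0,0],"hand":1},{"delta_rot":[0,0,0],"xyz":[0.8,0,0],"hand":1},{"delta_rot":[0,0,0],"xyz":[1.2,0,0],"hand":1},{"delta_rot":[0,0,0],"xyz":[1.2,0,0],"hand":1},{"delta_rot":[0,0,0],"xyz":[1.2,0,0],"hand":1}]' | head -1; python3 -c "from h import *; st()"
python3 -m handwheel '[{"delta_rot":[0,0,0],"xyz":[-15,0,0],"hand":1},{"delta_rot":[0,0,0],"xyz":[-45,0,-10],"hand":1},{"delta_rot":[0,0,0],"xyz":[-65,0,-45],"hand":1},{"delta_rot":[0,0,0],"xyz":[-65,0,-80],"hand":1},{"delta_rot":[0,0,0],"xyz":[-65,0,-80],"hand":1}]' | head -1; python3 - <<'E'
from h import *
st()
m=vision.camera_model("wrist"); im=vision.capture("wrist")[:,:,::-1]; cv2.imwrite("pics/w4.png",im)
t=np.deg2rad(100.2);R=np.array([[np.cos(t),-np.sin(t)],[np.sin(t),np.cos(t)]]);o=np.array([580.8,221.7])
H,S,V=cv2.split(cv2.cvtColor(np.ascontiguousarray(im),cv2.COLOR_BGR2HSV))
top=(H>105)&(H<125)&(S>150)&(V>130)
for c in range(60,420,12):
    r=np.where(top[:260,c])[0]
    if len(r): print(c,r.max(),np.round((onplane(m,[(c,r.max()+.5)],.055)*1000-o)@R,1)[0].tolist(),end=" | ")
E
```

```text
time_s: 14.72
t 14.72 tray xy [-90.8 -49.7] z 30.7 F tray [-8.9  0.1] 0.7 M [-1.37 -0.43  0.01] open 0.007 g 4.2
time_s: 15.35
t 15.35 tray xy [-154.3  -51. ] z 113.8 F tray [-0.1  0.3] -0.6 M [-0.01 -0.11  0.04] open 0.002 g 0.0
60 124 [-81.3, 77.4] | 72 124 [-81.4, 71.6] | 84 124 [-81.4, 65.8] | 96 124 [-81.4, 59.9] | 108 124 [-81.4, 54.1] | 120 124 [-81.5, 48.3] | 132 124 [-81.5, 42.5] | 144 124 [-81.5, 36.7] | 156 124 [-81.6, 31.0] | 168 124 [-81.6, 25.2] | 180 124 [-81.6, 19.4] | 192 124 [-81.6, 13.6] | 204 124 [-81.7, 7.8] | 216 124 [-81.7, 2.0] | 228 124 [-81.7, -3.8] | 240 124 [-81.7, -9.5] | 252 124 [-81.7, -15.3] | 264 118 [-79.0, -21.2] | 276 118 [-79.0, -27.0] | 288 118 [-79.0, -32.7] | 300 118 [-79.0, -38.5] | 312 118 [-79.0, -44.3] | 324 118 [-79.0, -50.0] | 336 118 [-79.1, -55.8] | 348 117 [-78.6, -61.6] | 360 117 [-78.6, -67.3] | 372 117 [-78.6, -73.1] | 384 117 [-78.6, -78.9] |
```

View pics/w4.png

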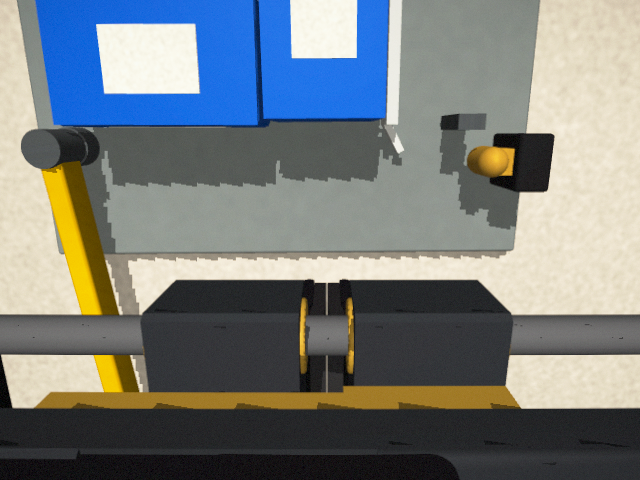

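The box is home and straight in the slot. Its end is level with box_front to ~2.5 mm (rows 118 vs 124) and it is seated against box_back. The bar runs from (60,150) to (125,390) and the catch is at (490,160). Next is the keeper: I'll move over and down on the bar's outer side at r = 150 mm.

```bash
python3 -m handwheel '[{"delta_rot":[0,0,0],"xyz":[-15,-28,0],"hand":1},{"delta_rot":[0,0,0],"xyz":[-40,-70,0],"hand":1},{"delta_rot":[0,0,0],"xyz":[-65,-115,0],"hand":1},{"delta_rot":[0,0,0],"xyz":[-85,-150,0],"hand":1},{"delta_rot":[0,0,0],"xyz":[-92,-166,0],"hand":1}]' | head -1
python3 -m handwheel '[{"delta_rot":[0,0,0],"xyz":[0,0,10],"hand":1},{"delta_rot":[0,0,0],"xyz":[0,0,30],"hand":1},{"delta_rot":[0,0,0],"xyz":[0,0,55],"hand":1},{"delta_rot":[0,0,0],"xyz":[0,0,74],"hand":1},{"delta_rot":[0,0,0],"xyz":[0,0,80],"hand":1}]' | head -1
python3 - <<'E'
from h import *
st()
s=bot.read_state();t=np.deg2rad(100.2);R=np.array([[np.cos(t),-np.sin(t)],[np.sin(t),np.cos(t)]])
p=(np.array(s["position"])[:2]*1000-[580.8,221.7])@R
for f in[1.5,1.4,1.3,1.2,1.1,1.0,.9,.8,.7,.6,.5,.4,.3,.2,.15,.1,.08,.04,0]:
    u=np.array([-np.sin(f),-np.cos(f)]);n=np.array([-np.cos(f),np.sin(f)])
    q=np.array([-93,95])+150*u+(6+10*np.cos(f)+15*np.sin(f))*n-p
    print(f,np.round([q[0],-q[1]],1))
E
```

```text
time_s: 16.02
time_s: 16.65
t 16.65 tray xy [-244.7  116.5] z 28.9 F tray [0.2 0.6] -0.2 M [ 0.02 -0.16 -0.  ] open 0.003 g 0.0
1.5 [ 0.5 10.5]
1.4 [ 0.1 24.8]
1.3 [ 1.  39.3]
1.2 [ 3.3 53.8]
1.1 [ 7.2 68.2]
1.0 [12.5 82.3]
0.9 [19.3 95.9]
0.8 [ 27.6 109. ]
0.7 [ 37.2 121.2]
0.6 [ 48.3 132.5]
0.5 [ 60.5 142.6]
0.4 [ 73.9 151.4]
0.3 [ 88.3 158.9]
0.2 [103.5 164.8]
0.15 [111.4 167.1]
0.1 [119.4 169. ]
0.08 [122.6 169.6]
0.04 [129.1 170.7]
0 [135.7 171.5]
```

```bash
python3 -m handwheel '[{"delta_rot":[0,0,0],"xyz":[0,12,0],"hand":1},{"delta_rot":[0,0,0],"xyz":[0,25,0],"hand":1},{"delta_rot":[0,0,0],"xyz":[1,39,0],"hand":1},{"delta_rot":[0,0,0],"xyz":[3,54,0],"hand":1},{"delta_rot":[0,0,0],"xyz":[7,68,0],"hand":1}]' | head -1;python3 -c "from h import *; st()"
python3 -m handwheel '[{"delta_rot":[0,0,0],"xyz":[5.5,14,0],"hand":1},{"delta_rot":[0,0,0],"xyz":[12,28,0],"hand":1},{"delta_rot":[0,0,0],"xyz":[20.5,41,0],"hand":1},{"delta_rot":[0,0,0],"xyz":[30,53,0],"hand":1},{"delta_rot":[0,0,0],"xyz":[41,64.5,0],"hand":1}]' | head -1;python3 -c "from h import *; st()"
```

```text
time_s: 17.27
t 17.27 tray xy [-238.8   47.7] z 31.1 F tray [-0.5  0.6] 1.4 M [-0.04 -0.01 -0.01] open 0.005 g 0.3
time_s: 17.9
t 17.9 tray xy [-197.2  -16.1] z 30.7 F tray [-0.7  0.6] -0.1 M [-0.06 -0.    0.01] open 0.005 g 0.3
```

```bash
python3 -m handwheel '[{"delta_rot":[0,0,0],"xyz":[12,10,0],"hand":1},{"delta_rot":[0,0,0],"xyz":[26,19,0],"hand":1},{"delta_rot":[0,0,0],"xyz":[40,26,0],"hand":1},{"delta_rot":[0,0,0],"xyz":[51,31,0],"hand":1},{"delta_rot":[0,0,0],"xyz":[55,32,0],"hand":1}]' | head -1;python3 -c "from h import *; st()"
python3 -m handwheel '[{"delta_rot":[0,0,0],"xyz":[3,1,0],"hand":1},{"delta_rot":[0,0,0],"xyz":[6,2,0],"hand":1},{"delta_rot":[0,0,0],"xyz":[9,3,0],"hand":1},{"delta_rot":[0,0,0],"xyz":[12,3.5,0],"hand":1},{"delta_rot":[0,0,0],"xyz":[14,4,0],"hand":1}]' | head -1;python3 -c "from h import *; st()"
```

```text
time_s: 18.52
t 18.52 tray xy [-142.1  -48.1] z 30.8 F tray [-0.7 -0.5] -0.2 M [-0.11 -0.14 -0.05] open 0.007 g 0.2
time_s: 19.15
t 19.15 tray xy [-128.9  -51.5] z 30.7 F tray [-0.8  1. ] -0.7 M [-0.04 -0.07  0.02] open 0.006 g 0.2
```

```bash
python3 -m handwheel '[{"delta_rot":[0,0,0],"xyz":[1.5,0,0],"hand":1},{"delta_rot":[0,0,0],"xyz":[3,0.5,0],"hand":1},{"delta_rot":[0,0,0],"xyz":[4.5,0.5,0],"hand":1},{"delta_rot":[0,0,0],"xyz":[6,1,0],"hand":1},{"delta_rot":[0,0,0],"xyz":[7.5,1,0],"hand":1}]' | head -1;python3 -c "from h import *; st()"
python3 -m handwheel '[{"delta_rot":[0,0,0],"xyz":[1,0,0],"hand":1},{"delta_rot":[0,0,0],"xyz":[2,0,0],"hand":1},{"delta_rot":[0,0,0],"xyz":[3,0,0],"hand":1},{"delta_rot":[0,0,0],"xyz":[4,0,0],"hand":1},{"delta_rot":[0,0,0],"xyz":[5,0,0],"hand":1}]' | head -1;python3 -c "from h import *; st()"
```

```text
time_s: 19.77
t 19.77 tray xy [-121.6  -52.7] z 30.8 F tray [-3.2  0.7] 0.8 M [-0.51 -0.19 -0.04] open 0.003 g 1.6
time_s: 20.4
t 20.4 tray xy [-120.4  -52.9] z 30.8 F tray [-11.3   0.9] -0.8 M [-1.88 -0.25 -0.08] open 0.001 g 5.5
```

```bash
python3 -m handwheel '[{"delta_rot":[0,0,0],"xyz":[0.5,0,0],"hand":1},{"delta_rot":[0,0,0],"xyz":[1,0,0],"hand":1},{"delta_rot":[0,0,0],"xyz":[1.5,0,0],"hand":1},{"delta_rot":[0,0,0],"xyz":[2,0,0],"hand":1},{"delta_rot":[0,0,0],"xyz":[2.5,0,0],"hand":1}]' | head -1;python3 -c "from h import *; st()"
python3 -m handwheel '[{"delta_rot":[0,0,0],"xyz":[0.5,0,0],"hand":1},{"delta_rot":[0,0,0],"xyz":[1,0,0],"hand":1},{"delta_rot":[0,0,0],"xyz":[1.5,0,0],"hand":1},{"delta_rot":[0,0,0],"xyz":[2,0,0],"hand":1},{"delta_rot":[0,0,0],"xyz":[2.5,0,0],"hand":1}]' | head -1;python3 -c "from h import *; st()"
```

```text
time_s: 21.02
t 21.02 tray xy [-116.6  -53.2] z 30.8 F tray [-6.2  0.4] -1.3 M [-1.24 -0.28 -0.06] open 0.004 g 3.6
time_s: 21.65
t 21.65 tray xy [-111.4  -53.3] z 30.9 F tray [-2.7 -0.4] -0.4 M [-0.3  -0.36 -0.04] open 0.005 g 0.9
```

```bash
python3 -m handwheel '[{"delta_rot":[0,0,0],"xyz":[0.5,0,0],"hand":1},{"delta_rot":[0,0,0],"xyz":[1,0,0],"hand":1},{"delta_rot":[0,0,0],"xyz":[1.5,0,0],"hand":1},{"delta_rot":[0,0,0],"xyz":[2,0,0],"hand":1},{"delta_rot":[0,0,0],"xyz":[2.5,0,0],"hand":1}]' | head -1;python3 -c "from h import *; st()"
python3 -m handwheel '[{"delta_rot":[0,0,0],"xyz":[0.5,0,0],"hand":1},{"delta_rot":[0,0,0],"xyz":[1,0,0],"hand":1},{"delta_rot":[0,0,0],"xyz":[1.5,0,0],"hand":1},{"delta_rot":[0,0,0],"xyz":[2,0,0],"hand":1},{"delta_rot":[0,0,0],"xyz":[2,0,0],"hand":1}]' | head -1;python3 -c "from h import *; st()"
```

```text
time_s: 22.28
t 22.27 tray xy [-109.7  -52.5] z 30.9 F tray [-5.9  1.4] 1.8 M [-0.9  -0.13  0.01] open 0.004 g 2.6
time_s: 22.9
t 22.9 tray xy [-109.6  -52.5] z 30.9 F tray [-8.7  1.4] 1.5 M [-1.65 -0.19  0.06] open 0.001 g 4.6
```

The bar has stopped moving at the expected stop (tool x -109.6) after passing the catch. I'll press it firmly once, then withdraw and look.

```bash
python3 -m handwheel '[{"delta_rot":[0,0,0],"xyz":[1,0,0],"hand":1},{"delta_rot":[0,0,0],"xyz":[2,0,0],"hand":1},{"delta_rot":[0,0,0],"xyz":[3,0,0],"hand":1},{"delta_rot":[0,0,0],"xyz":[4,0,0],"hand":1},{"delta_rot":[0,0,0],"xyz":[4,0,0],"hand":1}]' | head -1;python3 -c "from h import *; st()"
python3 -m handwheel '[{"delta_rot":[0,0,0],"xyz":[-5,0,0],"hand":1},{"delta_rot":[0,0,0],"xyz":[-20,0,0],"hand":1},{"delta_rot":[0,0,0],"xyz":[-45,0,-10],"hand":1},{"delta_rot":[0,0,0],"xyz":[-60,0,-50],"hand":1},{"delta_rot":[0,0,0],"xyz":[-60,0,-95],"hand":1}]' | head -1
python3 -m handwheel '[{"delta_rot":[0,0,0],"xyz":[-30,0,-10],"hand":1},{"delta_rot":[0,0,0],"xyz":[-70,0,-20],"hand":1},{"delta_rot":[0,0,0],"xyz":[-90,0,-20],"hand":1},{"delta_rot":[0,0,0],"xyz":[-90,0,-20],"hand":1},{"delta_rot":[0,0,0],"xyz":[-90,0,-20],"hand":1}]' | head -1
python3 - <<'E'
from h import *
st()
m=vision.camera_model("wrist");w=np.ascontiguousarray(vision.capture("wrist")[:,:,::-1]);s=vision.capture("side")[:,:,::-1][250:400,180:340]
H,S,V=cv2.split(cv2.cvtColor(w,cv2.COLOR_BGR2HSV))
c=blobs((H>20)&(H<32)&(S>180)&(V>120)&(np.arange(480)<270)[:,None])[0];r=rect(onplane(m,c,.044));print(r)
cv2.imwrite("pics/end.png",np.hstack([cv2.resize(w[:300],(480,225)),cv2.resize(s,(240,225),interpolation=2)]))
E
```

```text
time_s: 23.52
t 23.52 tray xy [-109.4  -52.5] z 30.9 F tray [-18.8   2.5] 0.8 M [-3.19 -0.3   0.05] open 0.003 g 9.4
time_s: 24.15
time_s: 24.78
t 24.77 tray xy [-251.9  -51.7] z 144.9 F tray [-0.1  0.8] 0.1 M [ 0.01 -0.06  0.02] open 0.007 g 0.0Traceback (most recent call last):
  File "<stdin>", line 5, in <module>
IndexError: list index out of range
```

```bash
python3 - <<'E'
from h import *
m=vision.camera_model("wrist");w=np.ascontiguousarray(vision.capture("wrist")[:,:,::-1]);sd=vision.capture("side")[:,:,::-1]
cv2.imwrite("pics/end.png",np.hstack([cv2.resize(w[:300],(480,225)),cv2.resize(sd[250:400,180:340],(240,225),interpolation=2)]))
for n,im,mm in(("w",w,m),("s",np.ascontiguousarray(sd),vision.camera_model("side"))):
    H,S,V=cv2.split(cv2.cvtColor(im,cv2.COLOR_BGR2HSV))
    k=(H>18)&(H<32)&(S>150)&(V>90)
    if n=="w":k[275:]=0
    for c in blobs(k,30)[:2]:print(n,cv2.boundingRect(c),rect(onplane(mm,c,.044)))
E
```

```text
s (220, 291, 87, 16) (array([612.1, 136.8]), array([202.2,  22.5]), 11.8)
```

View pics/end.png

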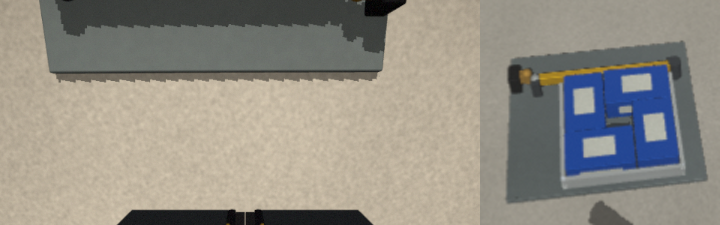

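The side crop shows the bar lying across the open side with its roller behind the catch at (535,80), and all four boxes in a tidy pinwheel. The robot is clear, so I'm handing the job in.

```bash
python3 -c "from rig import workorder; print(workorder.hand_in())"
```

```text
the job is handed in; nothing more can be done
None
```

The blue box is fully home and flat in the slot, about 2.5 mm deeper than box_front's face by the wrist camera; the keeper is shut past its catch, pressed to its stop with about 19 N; and the job was handed in at about 25 s with the robot clear.

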